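# Clamp the sharpening stone with the cam lever

### The job

Slide the sharpening stone along its holder until it sits fully home against the end stop, then press the cam lever down at its end until it snaps past centre and stays down by itself, with the stone clamped. Do it by feel: keep below 25 N (about 2.5 kg) both where the stone meets the end stop and on the lever, so do not drive the lever on hard against its stop. Leave the other things where they stand.

Things in the scene. Friction and masses are not known exactly. Their poses are not given: they have to be found in the camera images.
- holder: Sharpening-stone holder fixed to the worktop: wooden board 132x275x16 mm with steel fittings. Origin at worktop height under the centre of the clamped stone's place; z up, y along the stone, -y to the end stop, +x to the lever. Stone channel on the board: 65 mm wide, rail face at x -30 mm (top at z 32 mm), low guides at x +35.5 mm (top z 27 mm); board's open end at y +165 mm.
- end_stop: Steel block 50x14x20 mm fixed across the -y end of the channel; its origin lies at the bottom middle of the face that the stone butts against (holder y = -90 mm), axes as the holder's.
- stone: Two-layer grey sharpening stone, 60x180x26 mm, about 0.6 kg, loose, lying in the channel 30 to 65 mm short of the end stop. Origin at the centre of its underside, y along its length (-y towards the end stop), z up. It slides on the board with a few newtons.
- stone_front (a point): Centre of the stone's end face on the end stop's side.
- stone_back (a point): Centre of the stone's other end face, the one to push; 13 mm above the board, 29 mm above the worktop.
- jaw: Sprung steel jaw, 8x80x19 mm, at mid length of the stone on the lever's side; origin at the bottom middle of the face that presses on the stone; axes as the holder's. It moves towards holder -x, 6.4 mm at most, as the lever goes down; with the lever up it stands about 2 mm clear of a stone that lies against the rail.
- lever: Dark flat bar, 14 mm wide, 9 mm thick, black pad at its end. Origin on the pivot axis (holder x +66 mm, z 50 mm, between two cheeks); x along the bar to the pad, y the pivot axis, as the holder's y. It starts up, 45 to 92 degrees above holder +x, loose, and is pressed down towards +x (positive about y). How the bar is set on its cam differs by up to 17 degrees either way.
- lever_end (a point): Centre of the upper face of the black end pad (30x26x12 mm), 75 mm along the bar. The first part of the swing is free; once the jaw bites, resistance at the pad grows to about 7 N (double at half the bar), fades and turns at centre, about 4 degrees before a buffered stop, and the lever snaps down to it; before centre it springs up. At the stop the bar is 1 to 36 degrees above horizontal, unknown beforehand: feel for it.
- salt_cellar: small pale green ceramic salt cellar, 63x63x36 mm, standing beside the holder near the lever; a bystander. Origin at the centre of its underside.
- teaspoon: steel teaspoon, 130x26x11 mm, lying beside the holder near the lever; a bystander. Origin at the centre of its underside.
- sugar_bowl: white lidless sugar bowl, 67x67x40 mm, on the worktop to the right; a bystander. Origin at the centre of its underside.
- tumbler: glass tumbler in a woven sleeve, 84x83x130 mm, on the worktop to the right; a bystander. Origin at the centre of its underside.
- candle: pale green candle in a glass, 76x76x90 mm, standing at the back, below the wall shelf and cabinets, whose front is 0.62 m ahead of the robot and whose lowest edges hang 0.58 m (middle) and 0.45 m (sides) above the worktop: keep the arm out of there when lifting; a bystander. Origin at the centre of its underside.
- highball: tall plain drinking glass, 69x69x112 mm, standing to the left behind the work; a bystander. Origin at the centre of its underside.

How it is judged:
By the outcome, as a careful person would: the job done as asked, in the order asked, and still so for the second after the job is handed in, with the robot touching nothing.
It also fails if it takes over 64 s, if anything falls off the work surface, if the arm or the gripper's body presses on something with over 40 N, if the wrist force passes 120 N, or if a joint passes its speed limit or range.

### The arm

A 6-joint arm with a two-finger parallel gripper is mounted at the origin on a cart in front of the work surface, level with it; the furniture and walls round the work are solid. World frame = base frame: x ahead of the robot, y to its left, z up, the work surface at z = 0. Lengths are in m, angles in degrees, forces in N, time in s.
With the tool pointing down it reaches from about 0.325 to 1 m from the base axis. Payload 5.1 kg.
Tool frame: the origin (TCP) lies on the centre line of the jaws, within the pads' length; the fingertips stand 25 mm ahead of it and the grasp point (between the pads) lies 6 mm ahead of it; z points along the fingers, x is the direction in which the jaws open and shut, and the axes are right-handed (so a half turn about z gives the same grasp; the last joint's range is limited). The gripper opens to 85 mm and grips with 20 to 120 N. Pads are 22 mm wide; open, the fingers measure 114 mm over their backs; the gripper's body (76 mm by 85 mm) begins 54 mm behind the grasp point. The pads swing forward as they close: fully open they stand 13 mm farther back than shut.
Start: joints at [71.815, 7.093, 94.555, -0, 78.352, -4.733], TCP at [0.151, 0.632, 0.256] pointing down, gripper open.
Joint ranges: [-149.61, 149.61], [-58.7, 133.49], [1.44, 155.28], [-77.14, 257.14], [18.33, 153.61], [-166.67, 166.67]. Speed limits (degrees/s): [147.25, 147.25, 180, 180, 180, 180].

### API

Orientations are given as a 3x3 rotation matrix whose columns are the frame's x, y, z axes.
In Python, from bench import robot, optics, job gives the robot as it stands.
- The arm moves only by the tool jog_arm, never from a script. Its argument "steps" is a list of rows, each an object of numbers: "x", "y", "z": the shift along the world's x, y, z in cm; "ax", "ay", "az": the turn, a rotation vector about the world's x, y, z in rad; "hand": the finger opening in cm, from 0 to 8.54. In form: [{"x": .., "y": .., "z": .., "ax": .., "ay": .., "az": .., "hand": ..}, ...]. A call has 1 to 20 rows; each row shifts and turns the commanded pose from where the row before left it; what a row does not reach is not made up. A row lasts 1/10 s, in which the tool goes at most 50 mm and 8.59 degrees, less where a joint would pass 70% of its speed; a pose out of reach is approached as far as the arm can. A call with a gripper value outside its range is refused whole. The fingers move at their own pace and stop on an object; "force" is the grip in N (left out, the last holds). Time passes only in rows, so rows that do not move let the fingers close. It gives the time, the measured TCP pose, the force and the opening at its end, in the units of the state.
- robot.observe(): the state, without advancing time (a new reading comes with each control period).
- optics.snapshot(name): name is "side" or "top" or "wrist"; returns the picture (420x560x3 uint8, red, green, blue); there is no depth.
- optics.calibration(name): a dict with "intrinsics" (3x3 intrinsics, pixels), "R" (3x3) and "t" (3): a world point X has camera coordinates R X + t. Camera axes: x right, y down, z forward; pixel columns grow to the right and rows downward; lengths in m; the calibration is good to about 2 mm. A picture is of the moment at which its call begins: read the wrist's pose just before it. calibration takes no time and is no camera call; for the wrist camera it gives the pose at the moment of the call.
- job.sign_off(): hands the job in, once; it reports no verdict.
The state is a dict: "time": time; "qpos": joint angles; "joint_velocities": joint speeds; "effort": joint torques, N m; "ee_pos": TCP position; "tool_rot": TCP orientation; "ft_force": force on the tool from outside, world axes, zero at the start; "ft_torque": the same for the moment, N m; "opening": opening from 0.0 (shut) to 1.0 (fully open).
Only numpy, scipy, OpenCV 4.12 (cv2) and the standard library are available. Lean on these libraries where they do the work, as an engineer would, in place of code of your own. Each camera call takes 0.05 s, during which the arm holds its last target. There are 200 camera calls.

## Working session

There is one attempt and no reset: what is moved stays moved. The work goes in short steps, Python scripts to look and compute and a tool call to move; the robot and the scene stay as the last step left them, time stands still between calls to the robot, and variables do not carry over. Pictures are saved under pics/ and viewed, about 8 in all and at most 12, crops included, and the job is handed in when it is done.

Besides the shell and the picture viewer there is one more tool, called after "Request:" by a JSON object that holds its "op" and its "data". jog_arm: Moves the arm, as the interface text tells. Its arguments: {"type":"object","properties":{"steps":{"type":"array","items":{"type":"object","properties":{"x":{"type":"number"},"y":{"type":"number"},"z":{"type":"number"},"ax":{"type":"number"},"ay":{"type":"number"},"az":{"type":"number"},"hand":{"type":"number"}}}},"force":{"type":"number"}},"required":["steps"]}

```bash
mkdir -p pics; cat > h.py <<'E'
import numpy as np,cv2
from bench import robot,optics,job
def snap(n,f):
    c=optics.calibration(n);im=optics.snapshot(n);cv2.imwrite('pics/'+f+'.png',im[:,:,::-1]);return im,c
def ray(c,u,v):
    K,R,t=map(np.array,(c['intrinsics'],c['R'],c['t']))
    return -R.T@t, R.T@np.linalg.solve(K,[u,v,1.])
def plane(c,u,v,z):
    o,d=ray(c,u,v);return o+d*(z-o[2])/d[2]
def tri(c1,p1,c2,p2):
    o1,d1=ray(c1,*p1);o2,d2=ray(c2,*p2)
    s=np.linalg.lstsq(np.c_[d1,-d2],o2-o1,rcond=None)[0]
    a,b=o1+d1*s[0],o2+d2*s[1];return (a+b)/2,np.linalg.norm(a-b)
def proj(c,X):
    p=np.array(c['intrinsics'])@(np.array(c['R'])@X+np.array(c['t']));return p[:2]/p[2]
E
python3 - <<'E'
from h import *
a,c=snap('top','top0');b,d=snap('side','side0')
cv2.imwrite('pics/both.png',cv2.resize(np.hstack([a,b])[:,:,::-1],(800,300)))
for k in(c,d):print(np.array(k['intrinsics']).round(1).tolist(),(-np.array(k['R']).T@np.array(k['t'])).round(3),np.array(k['R'])[2].round(2))
s=robot.observe();print(s['ee_pos'],s['tool_rot'],s['opening'],s['ft_force'],s['time'])
E
```

```text
[[428.2, 0.0, 275.2], [0.0, 428.2, 208.9], [0.0, 0.0, 1.0]] [ 0.481 -0.016  1.256] [ 0.06 -0.02 -1.  ]
[[471.3, 0.0, 275.8], [0.0, 471.3, 206.0], [0.0, 0.0, 1.0]] [ 0.087 -0.431  1.207] [ 0.34  0.33 -0.88]
[0.15109376 0.63166909 0.25516795] [[ 2.32674915e-01  9.72554383e-01 -5.96067581e-04]
 [ 9.72552738e-01 -2.32675622e-01 -1.79620306e-03]
 [-1.88559556e-03 -1.61775764e-04 -9.99998209e-01]] 0.9996266027285999 [-0.56801885  0.23945366  0.51935766] 0.1
```

View pics/top0.png

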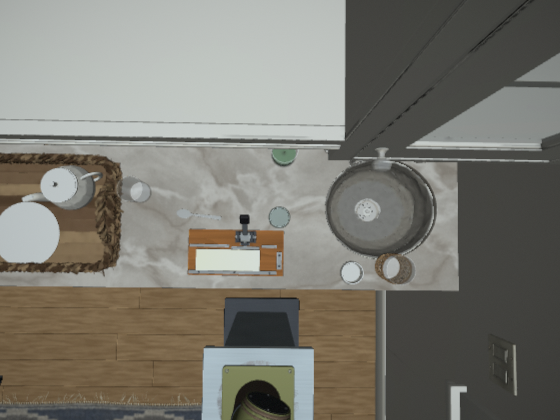

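View pics/side0.png

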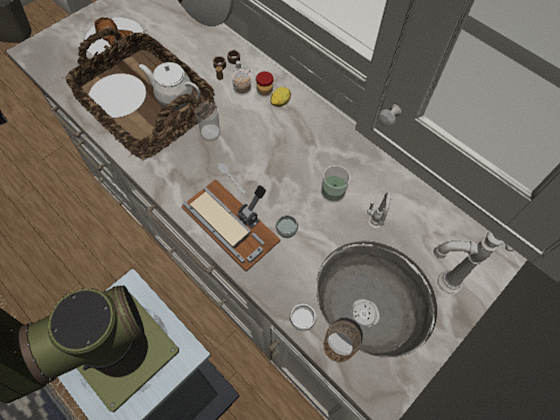

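The top view shows the holder at (188–284, 229–275), with the stone at (195–260, 249–271). The end stop is on the right at (279, 261), and the lever points up-image with its pad at (244, 219). The salt cellar is at (279, 217) and the spoon at (200, 215). I'll zoom in on both views.

```bash
python3 - <<'E'
from h import *
a=cv2.imread('pics/top0.png')[200:285,175:300];b=cv2.imread('pics/side0.png')[160:275,175:305]
a=cv2.resize(a,(800,544),interpolation=cv2.INTER_CUBIC);cv2.imwrite('pics/za.png',a)
b=cv2.resize(b,None,fx=5,fy=5,interpolation=cv2.INTER_CUBIC);cv2.imwrite('pics/zb.png',b)
c=optics.calibration('top')
print(proj(c,[.151,.632,.255]), [plane(c,u,v,.016).round(3) for u,v in((188,275),(284,275),(284,230),(188,229))])
E
```

```text
[-22.63859508 375.49881551] [array([0.358, 0.206, 0.016]), array([ 0.362, -0.069,  0.016]), array([ 0.491, -0.067,  0.016]), array([0.49 , 0.21 , 0.016])]
```

View pics/za.png

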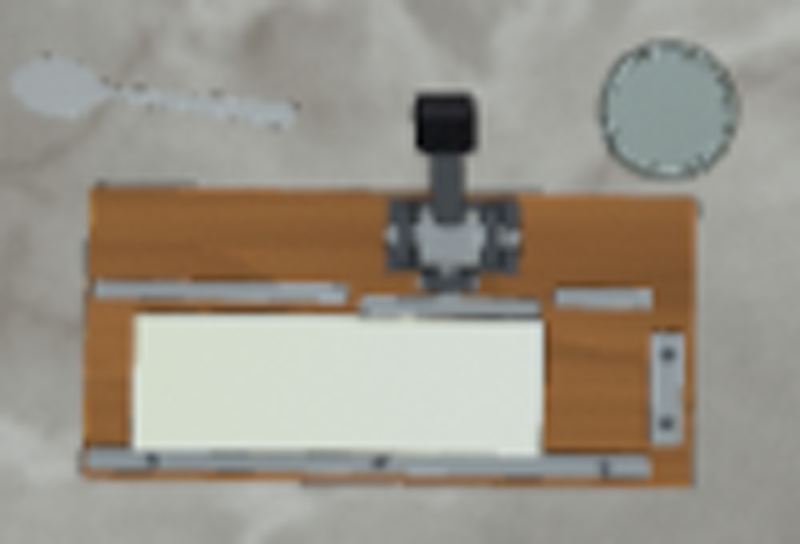

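View pics/zb.png

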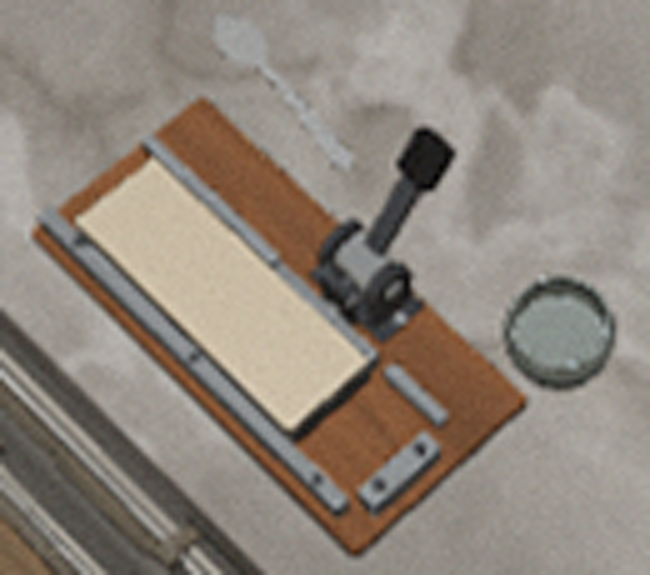

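The top crop shows the stone from (132, 315) to (545, 455), the end-stop face at x≈652 and the pad at (447, 122), with 6.4 crop px per image px. The side crop shows the pad at (427, 160) and a visible gap between the stone and the stop. Next I'll turn these into positions.

```bash
python3 - <<'E'
from h import *
c=optics.calibration('top');d=optics.calibration('side')
A=lambda x,y:((x+.5)/6.4+174.5,(y+.5)/6.4+199.5); B=lambda x,y:((x+.5)/5+174.5,(y+.5)/5+159.5)
P=lambda x,y,z:plane(c,*A(x,y),z)
bd=[P(x,y,.016) for x,y in((93,187),(697,197),(692,485),(82,475))];print('board',np.round(bd,4))
st=[P(x,y,.042) for x,y in((135,315),(545,320),(541,456),(132,450))];print('stone',np.round(st,4))
sd=[plane(d,*B(x,y),.042) for x,y in((145,160),(372,352),(293,432),(77,218))];print('stone side',np.round(sd,4))
es=[P(x,y,.036) for x,y in((652,332),(652,443))];print('stop',np.round(es,4), np.round([plane(d,*B(x,y),.036) for x,y in((425,432),(362,488))],4))
yax=(bd[0]-bd[1]+bd[3]-bd[2]);ya=np.degrees(np.arctan2(-yax[0],yax[1]));print('yaw',ya)
r=np.radians(ya);R=np.array([[np.cos(r),-np.sin(r)],[np.sin(r),np.cos(r)]])
# origin: stop face center at holder (~0 +?, -90); board y mid=165-137.5=27.5
o=np.mean(bd,0)[:2]-R@[0,.0275];print('origin y from board',o,'from stop',np.mean(es,0)[:2]+R@[0,.09])
for z in('pad',):
  p,e=tri(c,A(447,122),d,B(425,158));print('pad',p,e)
print('cheek pivot z.05',P(453,238,.05))
p,e=tri(c,A(447,240),d,B(365,270));print('hub',p,e)
for n,x,y,z in(('cellar',669,108,.036),('spoonend',295,113,.005),('bowl',0,0,0)):print(n,P(x,y,z))
for n,u,v,z in(('bowl',351,272,.04),('tumbler',393,268,.13),('highball',140,191,.05),('candle',284,155,.06)):print(n,plane(c,u,v,z).round(3))
E
```

```text
board [[ 0.4906  0.2066  0.016 ]
 [ 0.4899 -0.0656  0.016 ]
 [ 0.3606 -0.065   0.016 ]
 [ 0.3618  0.2083  0.016 ]]
stone [[0.4345 0.1821 0.042 ]
 [0.4346 0.0019 0.042 ]
 [0.375  0.0027 0.042 ]
 [0.3755 0.182  0.042 ]]
stone side [[ 0.4291  0.181   0.042 ]
 [ 0.4383  0.0023  0.042 ]
 [ 0.3754 -0.0026  0.042 ]
 [ 0.3772  0.1791  0.042 ]]
stop [[ 0.4297 -0.0456  0.036 ]
 [ 0.3808 -0.0462  0.036 ]] [[ 0.4277 -0.0503  0.036 ]
 [ 0.3812 -0.0501  0.036 ]]
yaw -0.201230710217453
origin y from board [0.42564118 0.04358348] from stop [0.4055582  0.04409529]
pad [0.51930858 0.04332185 0.1049315 ] 7.745266828628981e-05
cheek pivot z.05 [0.47023451 0.04264708 0.05      ]
hub [0.47039705 0.0447471  0.03759535] 0.0033086451506947603
cellar [ 0.52923189 -0.05178883  0.036     ]
spoonend [0.52567507 0.11775477 0.005     ]
bowl [0.57560647 0.25401671 0.        ]
bowl [ 0.375 -0.257  0.04 ]
tumbler [ 0.394 -0.35   0.13 ]
highball [0.595 0.341 0.05 ]
candle [ 0.702 -0.063  0.06 ]
```

The holder is square to the world (yaw about 0) with its origin near (0.405, 0.044). The board and stone sizes check at 272 mm and 180 mm, and the gap to the stop is about 48 mm. The pad is at about (0.519, 0.043, 0.105), 73 mm from the pivot, so the lever stands at about 49°. Now I'll move behind the stone with the fingers shut.

Request:
{"op": "jog_arm", "data": {"steps": [{"x": 1.81, "y": -2.9, "az": -0.0954, "hand": 0}, {"x": 1.81, "y": -2.9, "az": -0.0954, "hand": 0}, {"x": 1.81, "y": -2.9, "az": -0.0954, "hand": 0}, {"x": 1.81, "y": -2.9, "az": -0.0954, "hand": 0}, {"x": 1.81, "y": -2.9, "az": -0.0954, "hand": 0}, {"x": 1.81, "y": -2.9, "az": -0.0954, "hand": 0}, {"x": 1.81, "y": -2.9, "az": -0.0954, "hand": 0}, {"x": 1.81, "y": -2.9, "az": -0.0954, "hand": 0}, {"x": 1.81, "y": -2.9, "az": -0.0954, "hand": 0}, {"x": 1.81, "y": -2.9, "az": -0.0954, "hand": 0}, {"x": 1.81, "y": -2.9, "az": -0.0954, "hand": 0}, {"x": 1.81, "y": -2.9, "az": -0.0954, "hand": 0}, {"x": 1.81, "y": -2.9, "az": -0.0954, "hand": 0}, {"x": 1.81, "y": -2.9, "az": -0.0954, "hand": 0}, {"hand": 0}, {"hand": 0}]}}

```text
schema error: expected keys x, y, z, ax, ay, az, hand
```

Request:
{"op": "jog_arm", "data": {"steps": [{"x": 1.81, "y": -2.9, "z": 0, "ax": 0, "ay": 0, "az": -0.0954, "hand": 0}, {"x": 1.81, "y": -2.9, "z": 0, "ax": 0, "ay": 0, "az": -0.0954, "hand": 0}, {"x": 1.81, "y": -2.9, "z": 0, "ax": 0, "ay": 0, "az": -0.0954, "hand": 0}, {"x": 1.81, "y": -2.9, "z": 0, "ax": 0, "ay": 0, "az": -0.0954, "hand": 0}, {"x": 1.81, "y": -2.9, "z": 0, "ax": 0, "ay": 0, "az": -0.0954, "hand": 0}, {"x": 1.81, "y": -2.9, "z": 0, "ax": 0, "ay": 0, "az": -0.0954, "hand": 0}, {"x": 1.81, "y": -2.9, "z": 0, "ax": 0, "ay": 0, "az": -0.0954, "hand": 0}, {"x": 1.81, "y": -2.9, "z": 0, "ax": 0, "ay": 0, "az": -0.0954, "hand": 0}, {"x": 1.81, "y": -2.9, "z": 0, "ax": 0, "ay": 0, "az": -0.0954, "hand": 0}, {"x": 1.81, "y": -2.9, "z": 0, "ax": 0, "ay": 0, "az": -0.0954, "hand": 0}, {"x": 1.81, "y": -2.9, "z": 0, "ax": 0, "ay": 0, "az": -0.0954, "hand": 0}, {"x": 1.81, "y": -2.9, "z": 0, "ax": 0, "ay": 0, "az": -0.0954, "hand": 0}, {"x": 1.81, "y": -2.9, "z": 0, "ax": 0, "ay": 0, "az": -0.0954, "hand": 0}, {"x": 1.81, "y": -2.9, "z": 0, "ax": 0, "ay": 0, "az": -0.0954, "hand": 0}, {"x": 0, "y": 0, "z": 0, "ax": 0, "ay": 0, "az": 0, "hand": 0}, {"x": 0, "y": 0, "z": 0, "ax": 0, "ay": 0, "az": 0, "hand": 0}]}}

```text
time: 1.7
ee_pos: [0.4046, 0.2257, 0.2559]
tool_rot: [[1.0, -0.001, -0.001], [-0.001, -1.0, 0.0], [-0.001, -0.0, -1.0]]
ft_force: [0.1, 0.1, -0.1]
opening: 0.001
```

Request:
{"op": "jog_arm", "data": {"steps": [{"x": 0, "y": 0, "z": -3, "ax": 0, "ay": 0, "az": 0, "hand": 0}, {"x": 0, "y": 0, "z": -3, "ax": 0, "ay": 0, "az": 0, "hand": 0}, {"x": 0, "y": 0, "z": -3, "ax": 0, "ay": 0, "az": 0, "hand": 0}, {"x": 0, "y": 0, "z": -3, "ax": 0, "ay": 0, "az": 0, "hand": 0}, {"x": 0, "y": 0, "z": -3, "ax": 0, "ay": 0, "az": 0, "hand": 0}, {"x": 0, "y": 0, "z": -2.6, "ax": 0, "ay": 0, "az": 0, "hand": 0}, {"x": 0, "y": 0, "z": -2, "ax": 0, "ay": 0, "az": 0, "hand": 0}, {"x": 0, "y": 0, "z": -1, "ax": 0, "ay": 0, "az": 0, "hand": 0}, {"x": 0, "y": -0.5, "z": 0, "ax": 0, "ay": 0, "az": 0, "hand": 0}, {"x": 0, "y": -0.5, "z": 0, "ax": 0, "ay": 0, "az": 0, "hand": 0}, {"x": 0, "y": -0.5, "z": 0, "ax": 0, "ay": 0, "az": 0, "hand": 0}, {"x": 0, "y": 0, "z": 0, "ax": 0, "ay": 0, "az": 0, "hand": 0}, {"x": 0, "y": 0, "z": 0, "ax": 0, "ay": 0, "az": 0, "hand": 0}]}}

```text
time: 3.0
ee_pos: [0.4053, 0.2111, 0.0512]
tool_rot: [[1.0, -0.0, 0.002], [-0.0, -1.0, 0.001], [0.002, -0.001, -1.0]]
ft_force: [0.6, 0.3, 0.3]
opening: 0.0
```

Request:
{"op": "jog_arm", "data": {"steps": [{"x": 0, "y": -0.4, "z": 0, "ax": 0, "ay": 0, "az": 0, "hand": 0}, {"x": 0, "y": -0.4, "z": 0, "ax": 0, "ay": 0, "az": 0, "hand": 0}, {"x": 0, "y": -0.3, "z": 0, "ax": 0, "ay": 0, "az": 0, "hand": 0}, {"x": 0, "y": -0.3, "z": 0, "ax": 0, "ay": 0, "az": 0, "hand": 0}, {"x": 0, "y": -0.3, "z": 0, "ax": 0, "ay": 0, "az": 0, "hand": 0}, {"x": 0, "y": -0.3, "z": 0, "ax": 0, "ay": 0, "az": 0, "hand": 0}, {"x": 0, "y": -0.3, "z": 0, "ax": 0, "ay": 0, "az": 0, "hand": 0}, {"x": 0, "y": -0.3, "z": 0, "ax": 0, "ay": 0, "az": 0, "hand": 0}]}}

```text
time: 3.8
ee_pos: [0.4046, 0.1852, 0.0503]
tool_rot: [[1.0, 0.0, 0.0], [0.0, -1.0, 0.001], [0.0, -0.001, -1.0]]
ft_force: [0.1, 3.1, 0.6]
opening: -0.003
```

Request:
{"op": "jog_arm", "data": {"steps": [{"x": 0, "y": -0.3, "z": 0, "ax": 0, "ay": 0, "az": 0, "hand": 0}, {"x": 0, "y": -0.3, "z": 0, "ax": 0, "ay": 0, "az": 0, "hand": 0}, {"x": 0, "y": -0.3, "z": 0, "ax": 0, "ay": 0, "az": 0, "hand": 0}, {"x": 0, "y": -0.3, "z": 0, "ax": 0, "ay": 0, "az": 0, "hand": 0}, {"x": 0, "y": -0.3, "z": 0, "ax": 0, "ay": 0, "az": 0, "hand": 0}, {"x": 0, "y": -0.3, "z": 0, "ax": 0, "ay": 0, "az": 0, "hand": 0}, {"x": 0, "y": -0.3, "z": 0, "ax": 0, "ay": 0, "az": 0, "hand": 0}, {"x": 0, "y": -0.3, "z": 0, "ax": 0, "ay": 0, "az": 0, "hand": 0}, {"x": 0, "y": -0.2, "z": 0, "ax": 0, "ay": 0, "az": 0, "hand": 0}, {"x": 0, "y": -0.1, "z": 0, "ax": 0, "ay": 0, "az": 0, "hand": 0}]}}

```text
time: 4.8
ee_pos: [0.4046, 0.1579, 0.0503]
tool_rot: [[1.0, 0.0, -0.0], [0.0, -1.0, 0.0], [-0.0, -0.0, -1.0]]
ft_force: [-0.4, 1.5, -0.5]
opening: -0.0
```

```bash
python3 - <<'E'
from h import *
a,c=snap('top','top1');b,d=snap('side','side1')
x=cv2.resize(a[200:285,175:300,::-1],(640,435),interpolation=cv2.INTER_CUBIC)
y=cv2.resize(b[175:275,180:300,::-1],None,fx=4.35,fy=4.35,interpolation=cv2.INTER_CUBIC)[:435]
cv2.imwrite('pics/z1.png',cv2.resize(y,(800,int(800*y.shape[0]/y.shape[1]))[:2])[:600])
s=robot.observe();print(s['ee_pos'],s['ft_force'])
E
```

```text
[0.40462496 0.15784714 0.05031091] [-0.06753589  0.50609888  0.36259085]
```

View pics/z1.png

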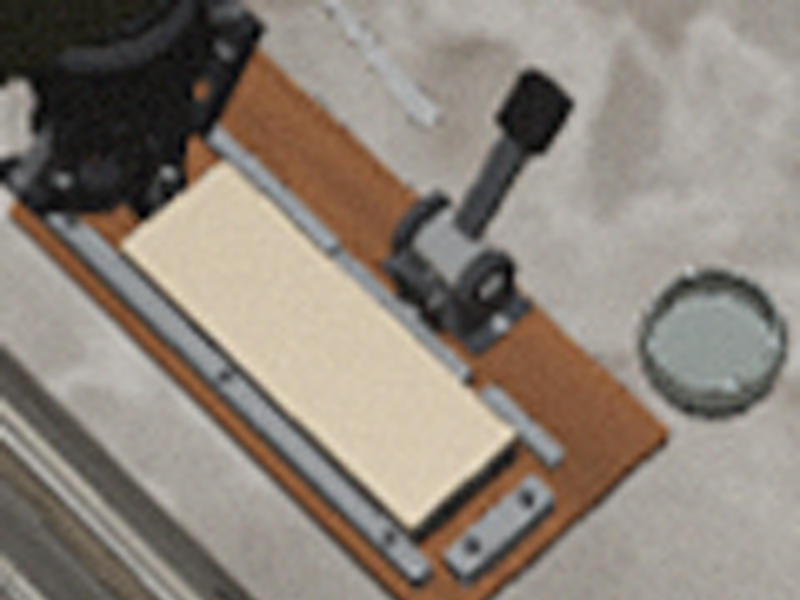

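The stone sits straight in the channel, with its front edge at (415–515, 440–530) about 10 mm from the stop. I'll creep on in 1 mm steps.

Request:
{"op": "jog_arm", "data": {"steps": [{"x": 0, "y": -0.1, "z": 0, "ax": 0, "ay": 0, "az": 0, "hand": 0}, {"x": 0, "y": -0.1, "z": 0, "ax": 0, "ay": 0, "az": 0, "hand": 0}, {"x": 0, "y": -0.1, "z": 0, "ax": 0, "ay": 0, "az": 0, "hand": 0}, {"x": 0, "y": -0.1, "z": 0, "ax": 0, "ay": 0, "az": 0, "hand": 0}, {"x": 0, "y": -0.1, "z": 0, "ax": 0, "ay": 0, "az": 0, "hand": 0}, {"x": 0, "y": -0.1, "z": 0, "ax": 0, "ay": 0, "az": 0, "hand": 0}]}}

```text
time: 5.5
ee_pos: [0.4046, 0.1521, 0.0503]
tool_rot: [[1.0, 0.0, -0.0], [0.0, -1.0, 0.0], [-0.0, -0.0, -1.0]]
ft_force: [0.8, 2.5, -0.8]
opening: -0.004
```

Request:
{"op": "jog_arm", "data": {"steps": [{"x": 0, "y": -0.1, "z": 0, "ax": 0, "ay": 0, "az": 0, "hand": 0}, {"x": 0, "y": -0.1, "z": 0, "ax": 0, "ay": 0, "az": 0, "hand": 0}]}}

```text
time: 5.7
ee_pos: [0.4046, 0.1501, 0.0503]
tool_rot: [[1.0, 0.0, 0.0], [0.0, -1.0, 0.0], [0.0, -0.0, -1.0]]
ft_force: [-0.4, 2.6, -1.3]
opening: 0.0
```

Friction alone reads about 2.5 N. From here I'll go in sub-millimetre steps.

Request:
{"op": "jog_arm", "data": {"steps": [{"x": 0, "y": -0.05, "z": 0, "ax": 0, "ay": 0, "az": 0, "hand": 0}, {"x": 0, "y": -0.05, "z": 0, "ax": 0, "ay": 0, "az": 0, "hand": 0}]}}

```text
time: 5.9
ee_pos: [0.4047, 0.1491, 0.0503]
tool_rot: [[1.0, 0.0, 0.0], [0.0, -1.0, 0.0], [0.0, -0.0, -1.0]]
ft_force: [-1.0, 2.3, -1.1]
opening: 0.001
```

Request:
{"op": "jog_arm", "data": {"steps": [{"x": 0, "y": -0.05, "z": 0, "ax": 0, "ay": 0, "az": 0, "hand": 0}, {"x": 0, "y": -0.05, "z": 0, "ax": 0, "ay": 0, "az": 0, "hand": 0}]}}

```text
time: 6.1
ee_pos: [0.4047, 0.1481, 0.0503]
tool_rot: [[1.0, 0.0, 0.0], [0.0, -1.0, 0.0], [0.0, -0.0, -1.0]]
ft_force: [0.6, 2.4, -0.2]
opening: 0.003
```

Request:
{"op": "jog_arm", "data": {"steps": [{"x": 0, "y": -0.05, "z": 0, "ax": 0, "ay": 0, "az": 0, "hand": 0}, {"x": 0, "y": -0.05, "z": 0, "ax": 0, "ay": 0, "az": 0, "hand": 0}]}}

```text
time: 6.3
ee_pos: [0.4047, 0.1471, 0.0503]
tool_rot: [[1.0, 0.0, 0.0], [0.0, -1.0, 0.0], [0.0, -0.0, -1.0]]
ft_force: [1.2, 3.1, -1.5]
opening: -0.001
```

Request:
{"op": "jog_arm", "data": {"steps": [{"x": 0, "y": -0.05, "z": 0, "ax": 0, "ay": 0, "az": 0, "hand": 0}, {"x": 0, "y": -0.05, "z": 0, "ax": 0, "ay": 0, "az": 0, "hand": 0}]}}

```text
time: 6.5
ee_pos: [0.4047, 0.1461, 0.0503]
tool_rot: [[1.0, 0.0, 0.0], [0.0, -1.0, 0.0], [0.0, -0.0, -1.0]]
ft_force: [0.5, 2.6, -0.5]
opening: 0.001
```

Request:
{"op": "jog_arm", "data": {"steps": [{"x": 0, "y": -0.03, "z": 0, "ax": 0, "ay": 0, "az": 0, "hand": 0}, {"x": 0, "y": -0.03, "z": 0, "ax": 0, "ay": 0, "az": 0, "hand": 0}]}}

```text
time: 6.7
ee_pos: [0.4047, 0.1455, 0.0503]
tool_rot: [[1.0, 0.0, 0.0], [0.0, -1.0, 0.0], [0.0, -0.0, -1.0]]
ft_force: [0.7, 2.6, -0.8]
opening: -0.002
```

Request:
{"op": "jog_arm", "data": {"steps": [{"x": 0, "y": -0.03, "z": 0, "ax": 0, "ay": 0, "az": 0, "hand": 0}, {"x": 0, "y": -0.03, "z": 0, "ax": 0, "ay": 0, "az": 0, "hand": 0}]}}

```text
time: 6.9
ee_pos: [0.4047, 0.1449, 0.0503]
tool_rot: [[1.0, 0.0, 0.0], [0.0, -1.0, 0.0], [0.0, -0.0, -1.0]]
ft_force: [-0.5, 2.2, -1.7]
opening: 0.002
```

Request:
{"op": "jog_arm", "data": {"steps": [{"x": 0, "y": -0.03, "z": 0, "ax": 0, "ay": 0, "az": 0, "hand": 0}, {"x": 0, "y": -0.03, "z": 0, "ax": 0, "ay": 0, "az": 0, "hand": 0}]}}

```text
time: 7.1
ee_pos: [0.4047, 0.1443, 0.0503]
tool_rot: [[1.0, 0.0, 0.0], [0.0, -1.0, -0.0], [0.0, 0.0, -1.0]]
ft_force: [-0.5, 2.9, -0.9]
opening: -0.002
```

Request:
{"op": "jog_arm", "data": {"steps": [{"x": 0, "y": -0.03, "z": 0, "ax": 0, "ay": 0, "az": 0, "hand": 0}, {"x": 0, "y": -0.03, "z": 0, "ax": 0, "ay": 0, "az": 0, "hand": 0}]}}

```text
time: 7.3
ee_pos: [0.4047, 0.1437, 0.0503]
tool_rot: [[1.0, 0.0, 0.0], [0.0, -1.0, 0.0], [0.0, -0.0, -1.0]]
ft_force: [-0.7, 3.7, -0.2]
opening: 0.001
```

Request:
{"op": "jog_arm", "data": {"steps": [{"x": 0, "y": -0.03, "z": 0, "ax": 0, "ay": 0, "az": 0, "hand": 0}, {"x": 0, "y": -0.03, "z": 0, "ax": 0, "ay": 0, "az": 0, "hand": 0}]}}

```text
time: 7.5
ee_pos: [0.4047, 0.1437, 0.0504]
tool_rot: [[1.0, -0.0, 0.0], [-0.0, -1.0, 0.002], [0.0, -0.002, -1.0]]
ft_force: [0.1, 7.2, -1.7]
opening: -0.005
```

The stone has stopped at TCP y = 0.1437 and the force is rising. That puts its front at about -0.047, which matches the measured stop. One more small nudge will confirm it.

Request:
{"op": "jog_arm", "data": {"steps": [{"x": 0, "y": -0.04, "z": 0, "ax": 0, "ay": 0, "az": 0, "hand": 0}, {"x": 0, "y": 0, "z": 0, "ax": 0, "ay": 0, "az": 0, "hand": 0}]}}

```text
time: 7.7
ee_pos: [0.4048, 0.1436, 0.0504]
tool_rot: [[1.0, -0.0, 0.001], [-0.0, -1.0, 0.002], [0.001, -0.002, -1.0]]
ft_force: [0.4, 7.5, -2.2]
opening: -0.001
```

The stone is home under about 7.5 N. I'll retreat, lift, and move above the lever pad.

Request:
{"op": "jog_arm", "data": {"steps": [{"x": 0, "y": 0.5, "z": 0, "ax": 0, "ay": 0, "az": 0, "hand": 0}, {"x": 0, "y": 1.5, "z": 0, "ax": 0, "ay": 0, "az": 0, "hand": 0}, {"x": 0, "y": 0, "z": 3, "ax": 0, "ay": 0, "az": 0, "hand": 0}, {"x": 0, "y": 0, "z": 3, "ax": 0, "ay": 0, "az": 0, "hand": 0}, {"x": 0, "y": 0, "z": 3, "ax": 0, "ay": 0, "az": 0, "hand": 0}, {"x": 0, "y": 0, "z": 3, "ax": 0, "ay": 0, "az": 0, "hand": 0}, {"x": 0, "y": 0, "z": 3, "ax": 0, "ay": 0, "az": 0, "hand": 0}, {"x": 0, "y": 0, "z": 0, "ax": 0, "ay": 0, "az": 0, "hand": 0}, {"x": 0, "y": 0, "z": 0, "ax": 0, "ay": 0, "az": 0, "hand": 0}]}}

```text
time: 8.6
ee_pos: [0.405, 0.1625, 0.201]
tool_rot: [[1.0, 0.0, 0.002], [0.0, -1.0, -0.001], [0.002, 0.001, -1.0]]
ft_force: [-0.1, -0.3, -0.1]
opening: 0.0
```

```bash
python3 - <<'E'
from h import *
b,d=snap('side','side2')
y=b[180:270,190:310,::-1]
cv2.imwrite('pics/z2.png',cv2.resize(y,(800,600),interpolation=cv2.INTER_CUBIC))
s=robot.observe();print(s['ee_pos'],s['ft_force'],s['time'])
E
```

```text
[0.40429687 0.16242882 0.19966413] [ 0.53770236  0.25896932 -1.05474514] 8.65
```

View pics/z2.png

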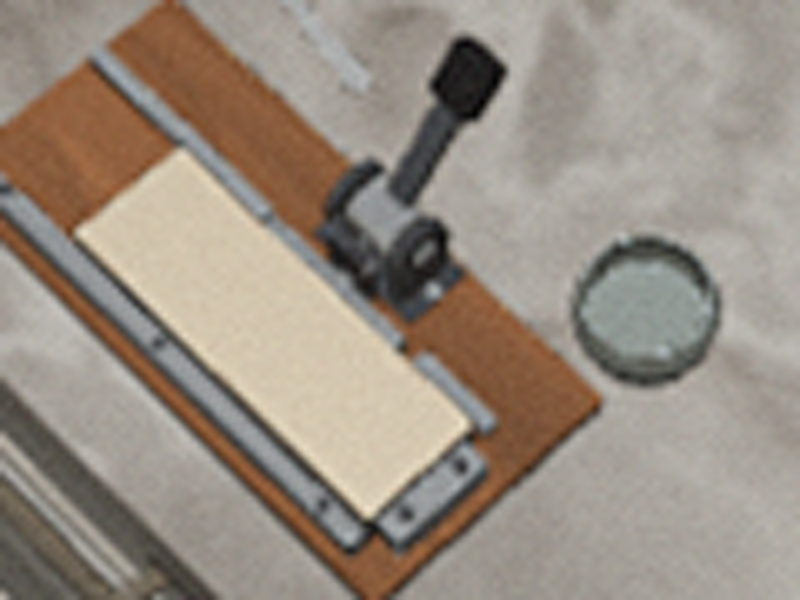

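The stone's front edge at (370–470, 430–520) lies flush along the end stop. Next I'll go over the pad.

Request:
{"op": "jog_arm", "data": {"steps": [{"x": 2, "y": -2, "z": 0, "ax": 0, "ay": 0, "az": 0, "hand": 0}, {"x": 2, "y": -2, "z": 0, "ax": 0, "ay": 0, "az": 0, "hand": 0}, {"x": 2, "y": -2, "z": 0, "ax": 0, "ay": 0, "az": 0, "hand": 0}, {"x": 2, "y": -2, "z": 0, "ax": 0, "ay": 0, "az": 0, "hand": 0}, {"x": 2, "y": -2, "z": 0, "ax": 0, "ay": 0, "az": 0, "hand": 0}, {"x": 1.6, "y": -1.9, "z": 0, "ax": 0, "ay": 0, "az": 0, "hand": 0}, {"x": 0, "y": 0, "z": -1.5, "ax": 0, "ay": 0, "az": 0, "hand": 0}, {"x": 0, "y": 0, "z": -1.5, "ax": 0, "ay": 0, "az": 0, "hand": 0}, {"x": 0, "y": 0, "z": -0.5, "ax": 0, "ay": 0, "az": 0, "hand": 0}, {"x": 0, "y": 0, "z": 0, "ax": 0, "ay": 0, "az": 0, "hand": 0}]}}

```text
time: 9.65
ee_pos: [0.5186, 0.0445, 0.1626]
tool_rot: [[1.0, 0.001, -0.005], [0.001, -1.0, 0.0], [-0.005, -0.0, -1.0]]
ft_force: [0.1, 0.4, -0.0]
opening: 0.004
```

Request:
{"op": "jog_arm", "data": {"steps": [{"x": 0, "y": 0, "z": -0.3, "ax": 0, "ay": 0, "az": 0, "hand": 0}, {"x": 0, "y": 0, "z": -0.3, "ax": 0, "ay": 0, "az": 0, "hand": 0}, {"x": 0, "y": 0, "z": -0.3, "ax": 0, "ay": 0, "az": 0, "hand": 0}, {"x": 0, "y": 0, "z": -0.3, "ax": 0, "ay": 0, "az": 0, "hand": 0}, {"x": 0.1, "y": 0, "z": -0.2, "ax": 0, "ay": 0, "az": 0, "hand": 0}, {"x": 0.1, "y": 0, "z": -0.2, "ax": 0, "ay": 0, "az": 0, "hand": 0}, {"x": 0.1, "y": 0, "z": -0.2, "ax": 0, "ay": 0, "az": 0, "hand": 0}]}}

```text
time: 10.35
ee_pos: [0.5241, 0.0437, 0.1475]
tool_rot: [[1.0, 0.0, 0.001], [0.0, -1.0, 0.0], [0.001, -0.0, -1.0]]
ft_force: [0.2, 0.2, 2.3]
opening: 0.001
```

```bash
python3 - <<'E'
from h import *
b,d=snap('side','side3')
y=b[150:270,190:350,::-1]
cv2.imwrite('pics/z3.png',cv2.resize(y,(800,600),interpolation=cv2.INTER_CUBIC))
s=robot.observe();print(s['ee_pos'],s['ft_force'],s['time'])
E
```

```text
[0.5242368  0.04368919 0.14739395] [0.28837802 0.18766151 0.16852617] 10.4
```

View pics/z3.png

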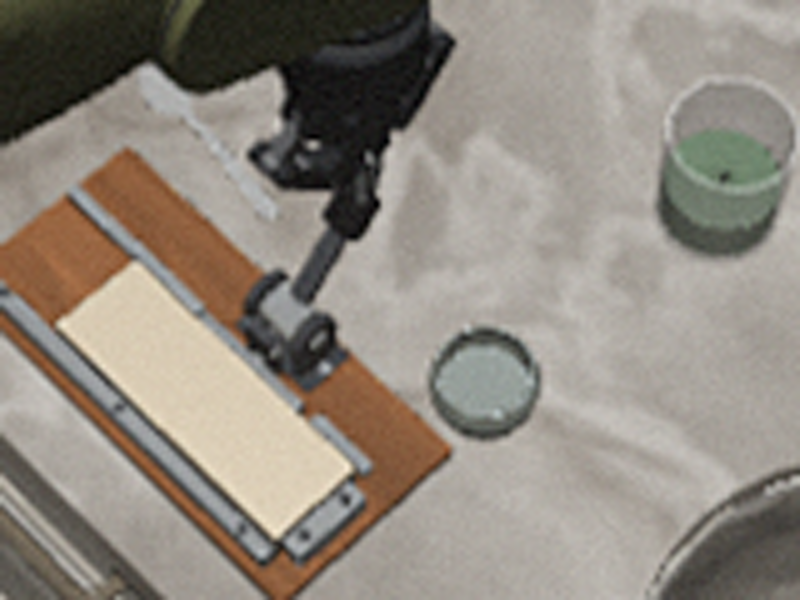

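The tip is just on the pad at z 0.1225, as predicted. I'll follow the arc down in 2 mm steps and feel for the bite.

Request:
{"op": "jog_arm", "data": {"steps": [{"x": 0.2, "y": 0, "z": -0.2, "ax": 0, "ay": 0, "az": 0, "hand": 0}, {"x": 0.2, "y": 0, "z": -0.2, "ax": 0, "ay": 0, "az": 0, "hand": 0}, {"x": 0.18, "y": 0, "z": -0.2, "ax": 0, "ay": 0, "az": 0, "hand": 0}]}}

```text
time: 10.7
ee_pos: [0.5304, 0.0437, 0.1421]
tool_rot: [[1.0, 0.0, 0.002], [0.0, -1.0, -0.0], [0.002, 0.0, -1.0]]
ft_force: [1.5, 0.1, 5.3]
opening: 0.003
```

Request:
{"op": "jog_arm", "data": {"steps": [{"x": 0.08, "y": 0, "z": -0.1, "ax": 0, "ay": 0, "az": 0, "hand": 0}, {"x": 0.08, "y": 0, "z": -0.1, "ax": 0, "ay": 0, "az": 0, "hand": 0}]}}

```text
time: 10.9
ee_pos: [0.5322, 0.0437, 0.1403]
tool_rot: [[1.0, 0.0, 0.003], [0.0, -1.0, -0.0], [0.003, 0.0, -1.0]]
ft_force: [1.6, -0.4, 5.7]
opening: 0.002
```

Request:
{"op": "jog_arm", "data": {"steps": [{"x": 0.07, "y": 0, "z": -0.1, "ax": 0, "ay": 0, "az": 0, "hand": 0}, {"x": 0.07, "y": 0, "z": -0.1, "ax": 0, "ay": 0, "az": 0, "hand": 0}, {"x": 0.07, "y": 0, "z": -0.1, "ax": 0, "ay": 0, "az": 0, "hand": 0}]}}

```text
time: 11.2
ee_pos: [0.5346, 0.0437, 0.1379]
tool_rot: [[1.0, 0.0, 0.004], [0.0, -1.0, -0.0], [0.004, 0.0, -1.0]]
ft_force: [0.7, 0.1, 7.2]
opening: 0.0
```

Request:
{"op": "jog_arm", "data": {"steps": [{"x": 0.07, "y": 0, "z": -0.1, "ax": 0, "ay": 0, "az": 0, "hand": 0}, {"x": 0.07, "y": 0, "z": -0.1, "ax": 0, "ay": 0, "az": 0, "hand": 0}, {"x": 0.07, "y": 0, "z": -0.1, "ax": 0, "ay": 0, "az": 0, "hand": 0}]}}

```text
time: 11.5
ee_pos: [0.5371, 0.0437, 0.1353]
tool_rot: [[1.0, 0.0, 0.005], [0.0, -1.0, -0.0], [0.005, 0.0, -1.0]]
ft_force: [2.5, -0.5, 9.3]
opening: 0.002
```

Request:
{"op": "jog_arm", "data": {"steps": [{"x": 0.08, "y": 0, "z": -0.1, "ax": 0, "ay": 0, "az": 0, "hand": 0}, {"x": 0.08, "y": 0, "z": -0.1, "ax": 0, "ay": 0, "az": 0, "hand": 0}, {"x": 0.08, "y": 0, "z": -0.1, "ax": 0, "ay": 0, "az": 0, "hand": 0}]}}

```text
time: 11.8
ee_pos: [0.5396, 0.0437, 0.1325]
tool_rot: [[1.0, 0.0, 0.005], [0.0, -1.0, -0.0], [0.005, 0.0, -1.0]]
ft_force: [1.1, 0.1, 8.2]
opening: -0.0
```

Request:
{"op": "jog_arm", "data": {"steps": [{"x": 0.07, "y": 0, "z": -0.1, "ax": 0, "ay": 0, "az": 0, "hand": 0}, {"x": 0.07, "y": 0, "z": -0.1, "ax": 0, "ay": 0, "az": 0, "hand": 0}, {"x": 0.07, "y": 0, "z": -0.1, "ax": 0, "ay": 0, "az": 0, "hand": 0}]}}

```text
time: 12.1
ee_pos: [0.5419, 0.0437, 0.1297]
tool_rot: [[1.0, 0.0, 0.005], [0.0, -1.0, -0.0], [0.005, 0.0, -1.0]]
ft_force: [2.6, -0.9, 8.7]
opening: -0.001
```

Request:
{"op": "jog_arm", "data": {"steps": [{"x": 0.07, "y": 0, "z": -0.1, "ax": 0, "ay": 0, "az": 0, "hand": 0}, {"x": 0.07, "y": 0, "z": -0.1, "ax": 0, "ay": 0, "az": 0, "hand": 0}, {"x": 0.07, "y": 0, "z": -0.1, "ax": 0, "ay": 0, "az": 0, "hand": 0}]}}

```text
time: 12.4
ee_pos: [0.5441, 0.0437, 0.1268]
tool_rot: [[1.0, 0.0, 0.006], [0.0, -1.0, -0.0], [0.006, 0.0, -1.0]]
ft_force: [1.8, 0.3, 8.7]
opening: 0.003
```

Request:
{"op": "jog_arm", "data": {"steps": [{"x": 0.06, "y": 0, "z": -0.1, "ax": 0, "ay": 0, "az": 0, "hand": 0}, {"x": 0.06, "y": 0, "z": -0.1, "ax": 0, "ay": 0, "az": 0, "hand": 0}, {"x": 0.06, "y": 0, "z": -0.1, "ax": 0, "ay": 0, "az": 0, "hand": 0}]}}

```text
time: 12.7
ee_pos: [0.546, 0.0437, 0.1239]
tool_rot: [[1.0, 0.0, 0.006], [0.0, -1.0, -0.0], [0.006, 0.0, -1.0]]
ft_force: [2.8, 0.3, 9.3]
opening: 0.001
```

Request:
{"op": "jog_arm", "data": {"steps": [{"x": 0.06, "y": 0, "z": -0.1, "ax": 0, "ay": 0, "az": 0, "hand": 0}, {"x": 0.06, "y": 0, "z": -0.1, "ax": 0, "ay": 0, "az": 0, "hand": 0}, {"x": 0.06, "y": 0, "z": -0.1, "ax": 0, "ay": 0, "az": 0, "hand": 0}]}}

```text
time: 13.0
ee_pos: [0.5479, 0.0437, 0.1209]
tool_rot: [[1.0, 0.0, 0.006], [0.0, -1.0, -0.0], [0.006, 0.0, -1.0]]
ft_force: [1.8, -0.0, 8.4]
opening: -0.0
```

Request:
{"op": "jog_arm", "data": {"steps": [{"x": 0.05, "y": 0, "z": -0.1, "ax": 0, "ay": 0, "az": 0, "hand": 0}, {"x": 0.05, "y": 0, "z": -0.1, "ax": 0, "ay": 0, "az": 0, "hand": 0}, {"x": 0.05, "y": 0, "z": -0.1, "ax": 0, "ay": 0, "az": 0, "hand": 0}]}}

```text
time: 13.3
ee_pos: [0.5496, 0.0437, 0.118]
tool_rot: [[1.0, 0.0, 0.007], [0.0, -1.0, -0.0], [0.007, 0.0, -1.0]]
ft_force: [3.0, 0.2, 9.5]
opening: -0.001
```

Request:
{"op": "jog_arm", "data": {"steps": [{"x": 0.05, "y": 0, "z": -0.1, "ax": 0, "ay": 0, "az": 0, "hand": 0}, {"x": 0.05, "y": 0, "z": -0.1, "ax": 0, "ay": 0, "az": 0, "hand": 0}, {"x": 0.05, "y": 0, "z": -0.1, "ax": 0, "ay": 0, "az": 0, "hand": 0}]}}

```text
time: 13.6
ee_pos: [0.5512, 0.0436, 0.115]
tool_rot: [[1.0, 0.0, 0.007], [0.0, -1.0, -0.0], [0.007, 0.0, -1.0]]
ft_force: [3.8, -0.3, 8.3]
opening: 0.002
```

Request:
{"op": "jog_arm", "data": {"steps": [{"x": 0.05, "y": 0, "z": -0.1, "ax": 0, "ay": 0, "az": 0, "hand": 0}, {"x": 0.05, "y": 0, "z": -0.1, "ax": 0, "ay": 0, "az": 0, "hand": 0}, {"x": 0.05, "y": 0, "z": -0.1, "ax": 0, "ay": 0, "az": 0, "hand": 0}]}}

```text
time: 13.9
ee_pos: [0.5527, 0.0436, 0.1119]
tool_rot: [[1.0, 0.0, 0.007], [0.0, -1.0, -0.0], [0.007, 0.0, -1.0]]
ft_force: [3.5, 0.3, 8.5]
opening: -0.002
```

Request:
{"op": "jog_arm", "data": {"steps": [{"x": 0.04, "y": 0, "z": -0.1, "ax": 0, "ay": 0, "az": 0, "hand": 0}, {"x": 0.04, "y": 0, "z": -0.1, "ax": 0, "ay": 0, "az": 0, "hand": 0}, {"x": 0.04, "y": 0, "z": -0.1, "ax": 0, "ay": 0, "az": 0, "hand": 0}]}}

```text
time: 14.2
ee_pos: [0.554, 0.0436, 0.1088]
tool_rot: [[1.0, 0.0, 0.007], [0.0, -1.0, -0.0], [0.007, 0.0, -1.0]]
ft_force: [3.9, 1.0, 8.3]
opening: -0.001
```

Request:
{"op": "jog_arm", "data": {"steps": [{"x": 0.04, "y": 0, "z": -0.1, "ax": 0, "ay": 0, "az": 0, "hand": 0}, {"x": 0.04, "y": 0, "z": -0.1, "ax": 0, "ay": 0, "az": 0, "hand": 0}, {"x": 0.04, "y": 0, "z": -0.1, "ax": 0, "ay": 0, "az": 0, "hand": 0}]}}

```text
time: 14.5
ee_pos: [0.5552, 0.0436, 0.1057]
tool_rot: [[1.0, 0.0, 0.007], [0.0, -1.0, -0.0], [0.007, 0.0, -1.0]]
ft_force: [3.3, -0.6, 5.7]
opening: 0.002
```

The resistance is fading, so centre is near.

Request:
{"op": "jog_arm", "data": {"steps": [{"x": 0.03, "y": 0, "z": -0.1, "ax": 0, "ay": 0, "az": 0, "hand": 0}, {"x": 0.03, "y": 0, "z": -0.1, "ax": 0, "ay": 0, "az": 0, "hand": 0}]}}

```text
time: 14.7
ee_pos: [0.5552, 0.0437, 0.1032]
tool_rot: [[1.0, 0.0, 0.006], [0.0, -1.0, -0.0], [0.006, 0.0, -1.0]]
ft_force: [3.6, -1.2, 5.6]
opening: -0.001
```

Request:
{"op": "jog_arm", "data": {"steps": [{"x": 0.03, "y": 0, "z": -0.1, "ax": 0, "ay": 0, "az": 0, "hand": 0}, {"x": 0.03, "y": 0, "z": -0.1, "ax": 0, "ay": 0, "az": 0, "hand": 0}]}}

```text
time: 14.9
ee_pos: [0.555, 0.0437, 0.1004]
tool_rot: [[1.0, 0.0, 0.003], [0.0, -1.0, -0.0], [0.003, 0.0, -1.0]]
ft_force: [3.3, -0.2, 3.5]
opening: 0.003
```

Request:
{"op": "jog_arm", "data": {"steps": [{"x": 0, "y": 0, "z": -0.1, "ax": 0, "ay": 0, "az": 0, "hand": 0}]}}

```text
time: 15.0
ee_pos: [0.5541, 0.0437, 0.0987]
tool_rot: [[1.0, 0.0, 0.001], [0.0, -1.0, -0.0], [0.001, 0.0, -1.0]]
ft_force: [2.6, 0.5, 2.9]
opening: -0.0
```

Request:
{"op": "jog_arm", "data": {"steps": [{"x": 0, "y": 0, "z": -0.1, "ax": 0, "ay": 0, "az": 0, "hand": 0}]}}

```text
time: 15.1
ee_pos: [0.5534, 0.0438, 0.0971]
tool_rot: [[1.0, 0.0, -0.0], [0.0, -1.0, 0.0], [-0.0, -0.0, -1.0]]
ft_force: [2.2, 0.3, 2.4]
opening: 0.001
```

Request:
{"op": "jog_arm", "data": {"steps": [{"x": 0, "y": 0, "z": -0.1, "ax": 0, "ay": 0, "az": 0, "hand": 0}]}}

```text
time: 15.2
ee_pos: [0.5529, 0.0438, 0.0957]
tool_rot: [[1.0, 0.0, -0.001], [0.0, -1.0, 0.0], [-0.001, -0.0, -1.0]]
ft_force: [1.8, 0.3, 2.2]
opening: 0.002
```

Request:
{"op": "jog_arm", "data": {"steps": [{"x": 0, "y": 0, "z": -0.1, "ax": 0, "ay": 0, "az": 0, "hand": 0}]}}

```text
time: 15.3
ee_pos: [0.5526, 0.0438, 0.0944]
tool_rot: [[1.0, 0.0, -0.002], [0.0, -1.0, 0.0], [-0.002, -0.0, -1.0]]
ft_force: [0.0, -0.1, 1.7]
opening: -0.004
```

Request:
{"op": "jog_arm", "data": {"steps": [{"x": 0, "y": 0, "z": -0.1, "ax": 0, "ay": 0, "az": 0, "hand": 0}]}}

```text
time: 15.4
ee_pos: [0.5526, 0.0438, 0.0934]
tool_rot: [[1.0, 0.0, -0.002], [0.0, -1.0, 0.0], [-0.002, -0.0, -1.0]]
ft_force: [0.4, -0.4, 1.7]
opening: 0.001
```

Request:
{"op": "jog_arm", "data": {"steps": [{"x": 0, "y": 0, "z": -0.1, "ax": 0, "ay": 0, "az": 0, "hand": 0}]}}

```text
time: 15.5
ee_pos: [0.5528, 0.0438, 0.0925]
tool_rot: [[1.0, 0.0, -0.002], [0.0, -1.0, 0.0], [-0.002, -0.0, -1.0]]
ft_force: [0.2, 0.1, 1.9]
opening: 0.002
```

Request:
{"op": "jog_arm", "data": {"steps": [{"x": 0, "y": 0, "z": -0.1, "ax": 0, "ay": 0, "az": 0, "hand": 0}]}}

```text
time: 15.6
ee_pos: [0.553, 0.0438, 0.0917]
tool_rot: [[1.0, 0.0, -0.001], [0.0, -1.0, 0.0], [-0.001, -0.0, -1.0]]
ft_force: [0.6, -0.2, 1.0]
opening: -0.002
```

Request:
{"op": "jog_arm", "data": {"steps": [{"x": 0, "y": 0, "z": -0.1, "ax": 0, "ay": 0, "az": 0, "hand": 0}]}}

```text
time: 15.7
ee_pos: [0.5531, 0.0438, 0.0908]
tool_rot: [[1.0, 0.0, -0.001], [0.0, -1.0, 0.0], [-0.001, -0.0, -1.0]]
ft_force: [-0.4, 0.5, 1.4]
opening: 0.001
```

Request:
{"op": "jog_arm", "data": {"steps": [{"x": 0, "y": 0, "z": -0.1, "ax": 0, "ay": 0, "az": 0, "hand": 0}]}}

```text
time: 15.8
ee_pos: [0.5531, 0.0438, 0.0899]
tool_rot: [[1.0, 0.0, -0.001], [0.0, -1.0, 0.0], [-0.001, -0.0, -1.0]]
ft_force: [-0.6, -0.4, -0.1]
opening: 0.001
```

```bash
python3 - <<'E'
from h import *
f=[];
for i in range(4):
    b,d=snap('side','side4');s=robot.observe();f.append(s['ft_force'])
print(np.round(f,1).tolist(),s['ee_pos'],s['time'])
y=b[165:255,220:340,::-1]
cv2.imwrite('pics/z4.png',cv2.resize(y,(800,600),interpolation=cv2.INTER_CUBIC))
E
```

```text
[[0.2, -0.7, 0.8], [-0.0, -0.8, -0.4], [-0.6, -0.5, -0.2], [-0.1, 0.1, -0.3]] [0.55317127 0.04376323 0.08995645] 16.0
```

View pics/z4.png

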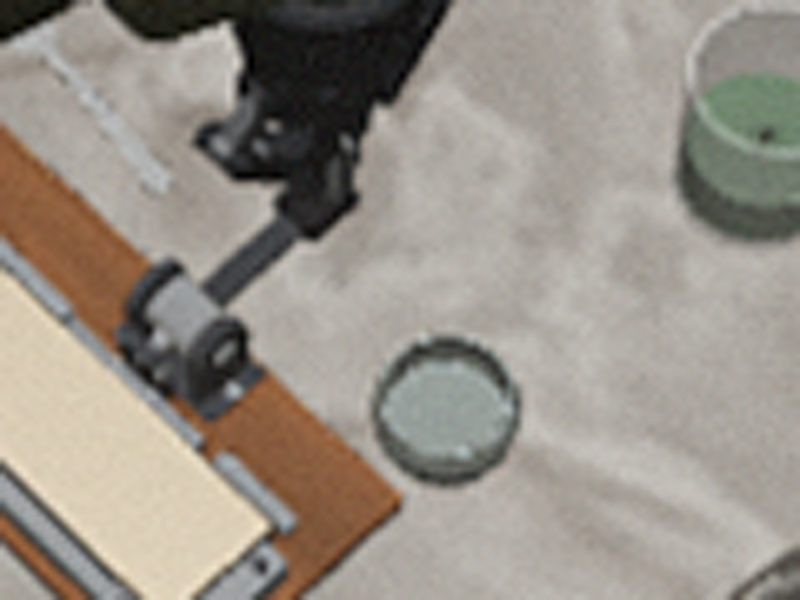

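The lever is nearly horizontal, with the pad at (318, 200) just under the tip and the force at zero, so it has either snapped or is at centre. I'll follow gently to make sure.

Request:
{"op": "jog_arm", "data": {"steps": [{"x": 0, "y": 0, "z": -0.1, "ax": 0, "ay": 0, "az": 0, "hand": 0}, {"x": 0, "y": 0, "z": 0, "ax": 0, "ay": 0, "az": 0, "hand": 0}]}}

```text
time: 16.2
ee_pos: [0.5534, 0.0438, 0.0891]
tool_rot: [[1.0, 0.0, -0.0], [0.0, -1.0, 0.0], [-0.0, -0.0, -1.0]]
ft_force: [-0.4, 0.4, 0.2]
opening: 0.002
```

Request:
{"op": "jog_arm", "data": {"steps": [{"x": 0, "y": 0, "z": -0.1, "ax": 0, "ay": 0, "az": 0, "hand": 0}, {"x": 0, "y": 0, "z": 0, "ax": 0, "ay": 0, "az": 0, "hand": 0}]}}

```text
time: 16.4
ee_pos: [0.5534, 0.0438, 0.0881]
tool_rot: [[1.0, 0.0, -0.0], [0.0, -1.0, -0.0], [-0.0, 0.0, -1.0]]
ft_force: [-0.7, -0.1, -0.8]
opening: -0.0
```

There's still no force, so the lever has snapped away from the tip. I'll lift clear and check.

Request:
{"op": "jog_arm", "data": {"steps": [{"x": 0, "y": 0, "z": 1, "ax": 0, "ay": 0, "az": 0, "hand": 0}, {"x": 0, "y": 0, "z": 2, "ax": 0, "ay": 0, "az": 0, "hand": 0}, {"x": 0, "y": 0, "z": 3, "ax": 0, "ay": 0, "az": 0, "hand": 0}, {"x": 0, "y": 0, "z": 3, "ax": 0, "ay": 0, "az": 0, "hand": 0}, {"x": -3, "y": 4, "z": 0, "ax": 0, "ay": 0, "az": 0, "hand": 0}, {"x": -3, "y": 4, "z": 0, "ax": 0, "ay": 0, "az": 0, "hand": 0}, {"x": -3, "y": 4, "z": 0, "ax": 0, "ay": 0, "az": 0, "hand": 0}, {"x": -3, "y": 4, "z": 0, "ax": 0, "ay": 0, "az": 0, "hand": 0}, {"x": 0, "y": 0, "z": 0, "ax": 0, "ay": 0, "az": 0, "hand": 0}]}}

```text
time: 17.3
ee_pos: [0.4306, 0.2073, 0.179]
tool_rot: [[1.0, 0.007, -0.0], [0.007, -1.0, 0.002], [-0.0, -0.002, -1.0]]
ft_force: [0.0, -0.5, 0.5]
opening: 0.002
```

```bash
python3 - <<'E'
from h import *
a,c=snap('top','top5');b,d=snap('side','side5');s=robot.observe();print(s['ee_pos'],s['ft_force'],s['time'])
x=cv2.resize(a[195:285,180:300,::-1],(400,300),interpolation=cv2.INTER_CUBIC);x=cv2.resize(a[195:285,215:300,::-1],(400,424),interpolation=cv2.INTER_CUBIC)
y=cv2.resize(b[180:270,220:305,::-1],(400,424),interpolation=cv2.INTER_CUBIC)
cv2.imwrite('pics/z5.png',np.hstack([x,y]))
E
```

```text
[0.43318322 0.20465386 0.17924466] [-0.11414065 -0.43256143 -0.82935566] 17.4
```

View pics/z5.png

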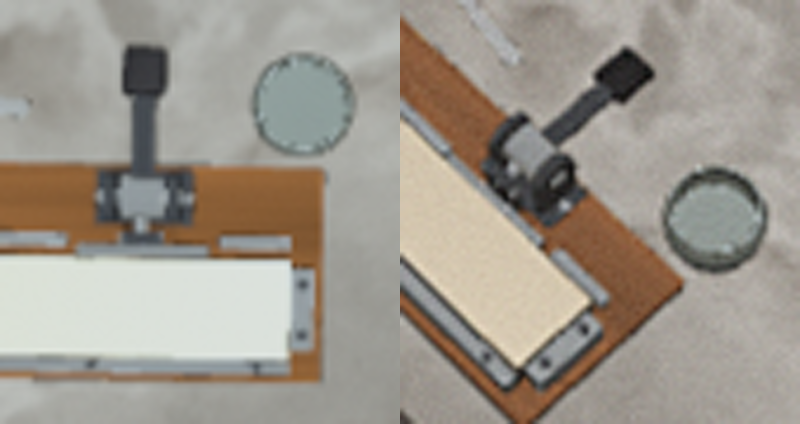

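The lever has stayed down, with its pad at (146, 70) in the top crop and (224, 75) in the side crop. The stone end is still against the stop. I'll check the pad height, whether the lever is holding steady, and the stone's clearances.

```bash
python3 - <<'E'
from h import *
def pad(im,box):
    u0,u1,v0,v1=box;m=(im[v0:v1,u0:u1].max(2)<55).astype(np.uint8)
    n,l,s,ce=cv2.connectedComponentsWithStats(m);i=1+s[1:,4].argmax();return ce[i]+[u0,v0],s[i]
def go(tag):
    a,c=snap('top','t'+tag);b,d=snap('side','s'+tag)
    pa,sa=pad(a,(236,256,200,222));pb,sb=pad(b,(340-5-0-0-100,290,180,207))
    p,e=tri(c,pa,d,pb);print(tag,pa.round(1),sa,pb.round(1),sb,p.round(4),round(e,4),'ang',np.degrees(np.arctan2(p[2]-.05,p[0]-.471)).round(1))
    return a,c
go('6')
for i in range(10):optics.snapshot('top')
a,c=go('7')
A=lambda x,y:((x+.5)/4.706+214.5,(y+.5)/4.711+194.5)
print('stone front',plane(c,*A(291,308),.042)[1],'stop',plane(c,*A(291,308),.036)[1])
E
```

```text
6 [242.6 206.6] [6 6 3 3 5] [267.3 195.6] [27 11 12 11 74] [0.5571 0.0531 0.0221] 0.0012 ang -18.0
7 [249. 210.] [13  8  1  5  5] [267.3 195.6] [27 11 12 11 75] [0.5433 0.0348 0.0624] 0.0047 ang 9.7
stone front -0.04572199425697461 stop -0.04586815387680129
```

```bash
python3 - <<'E'
from h import *
c=optics.calibration('top');d=optics.calibration('side')
a=cv2.imread('pics/t7.png').max(2)
print(a[200:222,238:254])
p,e=tri(c,((146.5)/4.706+214.5,70.5/4.711+194.5),d,(267.3,195.6));print(p.round(4),e,'ang',np.degrees(np.arctan2(p[2]-.05,p[0]-.471)).round(1))
E
```

```text
[[156 150 149 150 150 150 151 153 154 154 160 163 162 159 160 164]
 [161 151 149 151 149 150 148 150 152 153 156 161 161 158 158 166]
 [172 161 154 150 150 151 150 151 151 151 154 158 160 158 159 168]
 [178 170 161 153 150 150 151 150 151 151 153 154 157 159 165 173]
 [178 175 166 148 112 111 111 111 117 129 130 137 155 160 169 177]
 [179 178 167 126  56  60  59  59  64  78  78  88 128 162 173 179]
 [178 179 163  97  49  54  55  56  56  57  56  55 102 165 176 180]
 [176 177 161  87  53  57  60  59  61  64  60  55  96 164 173 178]
 [175 177 162  87  55  59  61  61  62  63  63  54  96 163 171 176]
 [172 175 158  69  54  60  60  62  62  63  63  52  94 161 170 175]
 [171 176 157  56  56  59  59  62  64  63  62  52  94 162 168 174]
 [172 174 156  57  57  61  63  62  63  65  61  50  96 165 170 175]
 [172 174 154  58  57  60  63  63  64  65  61  52 100 170 174 177]
 [170 172 155  61  58  64  65  66  67  67  62  61 118 177 178 179]
 [168 171 157  76  45  49  56  54  51  50  48  74 141 178 178 180]
 [167 171 169 144 108  93  73  71  70  67  75 128 168 178 177 177]
 [168 171 173 171 148  97  81  82  81  82 114 168 176 174 177 178]
 [168 170 171 171 153  88  83  81  81  85 123 175 173 171 173 177]
 [168 168 169 167 152  92  81  82  82  93 136 170 169 167 170 174]
 [171 170 170 167 152  93  82  83  81  98 144 167 167 168 171 173]
 [174 173 170 167 153  94  83  80  82  98 143 169 168 168 169 171]
 [174 173 171 170 155  95  82  81  82  95 141 168 168 167 166 167]]
[0.5475 0.0431 0.0465] 0.0008781650507513953 ang -2.7
```

```bash
python3 -c "
from h import *
s=robot.observe();print(s['time'],s['joint_velocities'],s['ft_force']);print(job.sign_off())"
```

```text
18.1 [ 0.16919144 -0.01859305  0.01969977 -0.10117743 -0.06377903 -0.02485393] [-0.22318207  0.82485923  0.254409  ]
the job is handed in; nothing more can be done
None
```

The stone is home against the end stop and the cam lever is down and stays down by itself. I handed the job in at 18.1 s with the arm clear of everything.

- **Stone:** I pushed it about 48 mm with the closed fingertips, against about 2.5 N of friction. It stopped moving at a measured force of about 7.5 N. After clamping, the top view still puts its front within 0.2 mm of the stop face.
- **Lever:** I pressed at the end pad along its arc in 1–2 mm steps. The force peaked at about 10 N, faded near horizontal and went to zero. The tip then went 2–3 mm further down and met nothing, so the lever had snapped away below it. I did not drive it onto its stop.
- **Lever after release:** It stayed down for more than a second in two sets of pictures.
- **Bystanders:** The salt cellar was in the same place in the last pictures. I came near nothing else, but I did not re-measure the other bystanders.

**Checks that were weak or disagreed:**
- My colour mask for the pad failed in the top view.
- The pad centre from the hand-picked pixel came out at z 47 mm, or a lever angle of about -3°. The lowest stop angle you gave is 1°; I take the difference as a few millimetres of picking error.
- I judged the clamp from the lever staying down and the jaw appearing to touch the stone in the picture. I did not pull on the stone to test it.

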